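# Isolator, then selector, on an interlocked switch box

## Robot

A 6-joint arm with a two-finger parallel gripper is mounted at the origin on a cart in front of the work surface, level with it; the furniture and walls round the work are solid. World frame = base frame: x ahead of the robot, y to its left, z up, the work surface at z = 0. Lengths are in m, angles in rad, forces in N, time in s.
With the tool pointing down it reaches from about 0.375 to 0.9 m from the base axis. Payload 3.1 kg.
Tool frame: the origin (TCP) lies where the fingers leave the gripper's body, on its centre line; the fingertips stand manip.tip_reach ahead of it and the grasp point (between the pads) lies 54 mm ahead of it (manip.tip_reach is the distance from the TCP to the fingertips, in m); z points along the fingers, y is the direction in which the jaws open and shut (so a half turn about z gives the same grasp; the last joint's range is limited). The gripper opens to 85 mm and grips with 20 to 120 N. Pads are 22 mm wide; open, the fingers measure 114 mm over their backs; the gripper's body (76 mm by 85 mm) begins 54 mm behind the grasp point. The pads swing forward as they close: fully open they stand 13 mm farther back than shut.
Start: joints at [1.127, 0.527, 1.433, -0, 1.181, -0.178], TCP at [0.164, 0.603, 0.304] pointing down, gripper open.
Joint ranges: [-3.08, 3.08], [-0.75, 2.2], [0.22, 2.44], [-1.43, 4.57], [0, 2.65], [-2.85, 2.85]. Speed limits (rad/s): [2.79, 2.79, 3.14, 3.14, 3.14, 3.14].

## Interface

Orientations are given as a unit quaternion [x, y, z, w].
In Python, from station import manip, cams, order gives the robot as it stands. The module is installed in compiled form; this text tells all that it offers.
- The arm moves only by the tool drive_tool, never from a script. Its arguments are lists of equal length, an entry for each row: "linear": the shift along the tool's x, y, z in mm, a list of three; "rot": the turn, a rotation vector about the tool's x, y, z in degrees, a list of three; "hand": the finger opening in mm, from 0 to 85.4. A call has 1 to 20 rows; each row shifts and turns the pose as measured when the row begins, along the tool's axes as they then stand; what a row does not reach is not made up. A row lasts 1/12 s, in which the tool goes at most 41.7 mm and 7.16 degrees, less where a joint would pass 70% of its speed; a pose out of reach is approached as far as the arm can. A call with a gripper value outside its range is refused whole. The fingers move at their own pace and stop on an object; "force" is the grip in N (left out, the last holds). Time passes only in rows, so rows that do not move let the fingers close. It gives the time, the measured TCP pose, the force and the opening at its end, in the units of the state.
- manip.sense(): the state, without advancing time (a new reading comes with each control period).
- cams.snapshot(name): name is "side" or "top" or "wrist"; returns the picture (480x640x3 uint8, red, green, blue); there is no depth.
- cams.camera_model(name): a dict with "vfov" (degrees; the focal length in pixels is half the picture's height over the tangent of half this angle, whatever the lens; pixels are square), "cx", "cy" (the principal point, pixels), "rvec" (rotation vector, rad) and "tvec" (3), from world to camera coordinates, as OpenCV has them. Camera axes: x right, y down, z forward; pixel columns grow to the right and rows downward; lengths in m; the calibration is good to about 2 mm. A picture is of the moment at which its call begins: read the wrist's pose just before it. camera_model takes no time and is no camera call; for the wrist camera it gives the pose at the moment of the call.
- order.sign_off(): hands the job in, once; it reports no verdict.
Trained networks look in the newest picture that a camera, given by its name, has taken for a name from the list of things; names that differ only in an ending like _2 or _b are one class to them, and where a whole thing is asked for, a point or a joint stands for the part that bears it (a point fixed in the world has none). Each returns a list of dicts, best first, with "score" (0 to 1); they miss things now and then, are a little off and sometimes report something else, mostly with a low value. They report only what shows in the picture. A call takes as long as a camera call.
- cams.regions_of(label, camera): "pixels" (480x640 bool, what is visible of it) and "rect" ([left, top, right, bottom] in pixels, round what is visible of it).
- cams.spot_point(label, camera): "at" ([column, row] in pixels: a listed point, or the origin of a listed thing).
The state is a dict: "t": time; "q": joint angles; "qd": joint speeds; "tau": joint torques, N m; "tcp_pos": TCP position; "tool_rot": TCP orientation; "force": force on the tool from outside, world axes, zero at the start; "ft_torque": the same for the moment, N m; "finger_gap": opening from 0.0 (shut) to 1.0 (fully open).
Only numpy, scipy, OpenCV 4.12 (cv2) and the standard library are available. Lean on these libraries where they do the work, as an engineer would, in place of code of your own. Each camera call takes 0.05 s, during which the arm holds its last target. There are 200 camera calls.

## Task

On the grey switch box, swing the long isolator lever clockwise (seen from above) until you feel it come home against its hidden stop; only then does the interlock free the wing-shaped selector knob, which you turn clockwise as far as it goes and let go. Feel your way: lever and knob drive through overload springs and must never be forced against a stop or against the interlock. Leave the tin, the syringe and the roll of tape beside the box where they lie.

Things in the scene. Friction and masses are not known exactly. Their poses are not given: they have to be found in the camera images.
- switch_box: Grey painted switch box, fixed to the bench, 100 (x) by 180 (y) by 46 mm high, on a steel foot plate. Origin: centre of its underside. x points to its back, which carries two black cable glands, y to its left, where the isolator is, z up. The isolator's vertical axis is at x 0, y +40 mm, the selector's at x 0, y -50 mm.
- isolator_post (a point): A point on the centre line of the isolator's grip, 90 mm above the bench. The grip is an upright black round post, 16 mm in diameter, from 60 to 107 mm above the bench, on the end of a flat dark steel lever (15 mm wide, top at 60 mm), 60 mm from the lever's axis. The lever starts pointing to the box's front, up to 26 deg towards the selector or 78 deg away from it.
- isolator_axis (a point): The lever's vertical axis, 90 mm above the bench. The lever turns level about it, clockwise from above, and comes home at a firm stop 0.7 to 1.6 rad from its start; where is not known or marked, only felt, since it is fitted to its spindle differently each time. The selector is freed within 0.05 rad of the stop. The lever stays where it is left; friction is 0.15 N m (2 to 3 N at the post).
- isolator_lever (a joint): Twist of the isolator's overload spring in rad: how far the lever is forced ahead (clockwise, +) of its spindle; 0 when unloaded. 14 N m per rad: 0.03 rad is 0.42 N m, or 7 N at the post. Over 0.08 rad either way (1.1 N m, 18 N at the post) is overload. It does not tell the lever's angle.
- selector_grip (a point): A point on the selector knob's vertical axis, 78 mm above the bench, the height to grip. The knob is a black upright wing, 70 mm long over its round ends, 14 mm thick, from 55 to 89 mm above the bench, on a round black base 48 mm wide (top at 55 mm). The point's x axis runs along the wing, away from the end with the thin grey pointer line; z is up. At the start the pointer looks to the box's front.
- selector_spindle (a joint): Angle of the selector in rad, clockwise from above: 0 at the start, 0.90 at its far stop (pointer at the second raised rib on the box). The interlock blocks it at about 0.04 until the isolator is home; once turned, it locks the isolator. It stays where it is left; friction is 0.06 N m.
- selector_knob (a joint): Twist of the selector's overload spring in rad: how far the knob is forced ahead (clockwise, +) of its spindle; 0 when unloaded. 4 N m per rad. Over 0.15 rad either way (0.6 N m) is overload.
- tinner_tin: Bystander: round teal tin, 50 mm in diameter, 16 mm high, in front of the box. Origin: centre of its underside.
- flux_syringe: Bystander: flux syringe, 20 by 174 by 26 mm, lying in front of the box. Origin: under its middle; y along it.
- tape_electrical: Bystander: roll of black electrical tape, 55 mm in diameter, 19 mm high, lying to the left of the box. Origin: centre of its underside.

How it is judged:
By the outcome, as a careful person would: the job done as asked, in the order asked, and still so for the second after the job is handed in, with the robot touching nothing.
It also fails if it takes over 72 s, if anything falls off the work surface, if the arm or the gripper's body presses on something with over 40 N, if the wrist force passes 120 N, or if a joint passes its speed limit or range.

## Working session

There is one attempt and no reset: what is moved stays moved. The work goes in short steps, Python scripts to look and compute and a tool call to move; the robot and the scene stay as the last step left them, time stands still between calls to the robot, and variables do not carry over. Pictures are saved under pics/ and viewed, about 8 in all and at most 12, crops included, and the job is handed in when it is done.

Besides the shell and the picture viewer there is one more tool, called after "Call:" as a command line: name --argument value ..., lists and objects as JSON in quotes. drive_tool: Moves the arm, as the interface text tells. Its arguments: {"type":"object","properties":{"linear":{"type":"array","items":{"type":"array","items":{"type":"number"}}},"rot":{"type":"array","items":{"type":"array","items":{"type":"number"}}},"hand":{"type":"array","items":{"type":"number"}},"force":{"type":"number"}},"required":["linear","rot","hand"]}

```bash
mkdir -p pics
cat > h.py <<'E'
import numpy as np, cv2
from scipy.spatial.transform import Rotation as R
from station import manip, cams, order
def ray(cam,px):
    m=cams.camera_model(cam); f=240/np.tan(np.radians(m['vfov'])/2)
    Rm=R.from_rotvec(np.ravel(m['rvec'])).as_matrix(); t=np.ravel(m['tvec'])
    d=Rm.T@np.array([(px[0]-m['cx'])/f,(px[1]-m['cy'])/f,1]); return -Rm.T@t,d
def atz(cam,px,z):
    o,d=ray(cam,px); return o+d*(z-o[2])/d[2]
def proj(cam,P):
    m=cams.camera_model(cam); f=240/np.tan(np.radians(m['vfov'])/2)
    p=R.from_rotvec(np.ravel(m['rvec'])).as_matrix()@P+np.ravel(m['tvec']); return [p[0]/p[2]*f+m['cx'],p[1]/p[2]*f+m['cy']]
def save(cam,n):
    im=cams.snapshot(cam); cv2.imwrite('pics/'+n,im[:,:,::-1]); return im
E
python3 - <<'E'
from h import *
np.set_printoptions(precision=4,suppress=True)
s=manip.sense();print({k:s[k] for k in ('t','tcp_pos','tool_rot','force','ft_torque','finger_gap')},manip.tip_reach)
Z=dict(isolator_post=.09,isolator_axis=.09,selector_grip=.078,switch_box=0,tinner_tin=0,flux_syringe=0,tape_electrical=0)
a=[]
for c in ('top','side'):
    a.append(save(c,c+'1.png'))
    for n,z in Z.items():
        r=cams.spot_point(n,c)
        for q in r[:2]: print(c,n,round(q['score'],2),np.round(q['at'],1),atz(c,q['at'],z))
cv2.imwrite('pics/both.png',cv2.resize(np.vstack(a),(533,800))[:,:,::-1])
E
```

```text
{'t': 0.0, 'tcp_pos': array([0.1633, 0.6027, 0.3029]), 'tool_rot': array([ 0.132 ,  0.9912, -0.001 , -0.0003]), 'force': array([-0.5921, -0.1577, -0.5399]), 'ft_torque': array([ 0.0444, -0.0444, -0.0096]), 'finger_gap': 1.0021149313331061} 0.0726
top isolator_post 0.69 [321.1 251.6] [0.3822 0.2067 0.09  ]
top isolator_axis 0.89 [318.1 218.5] [0.4321 0.2117 0.09  ]
top isolator_axis 0.7 [315.1 293.8] [0.3193 0.215  0.09  ]
top selector_grip 0.95 [371.  200.2] [0.4631 0.1307 0.078 ]
top selector_grip 0.56 [319.1 217.5] [0.4353 0.2101 0.078 ]
top switch_box 0.83 [341.4 217.9] [ 0.446   0.1718 -0.    ]
top tinner_tin 0.74 [317.3 294. ] [0.3194 0.2107 0.    ]
top flux_syringe 0.66 [389.9 265.3] [0.3679 0.0912 0.    ]
top flux_syringe 0.16 [320.6 217.7] [0.4459 0.2065 0.    ]
top tape_electrical 0.58 [256.1 272.3] [0.3537 0.312  0.    ]
side isolator_post 0.83 [293.5 240.7] [0.3694 0.2069 0.09  ]
side isolator_post 0.21 [308.5 236.3] [0.3907 0.2265 0.09  ]
side isolator_axis 0.62 [328.  247.6] [0.4333 0.2116 0.09  ]
side selector_grip 0.6 [327.7 294.6] [0.4647 0.1212 0.078 ]
side switch_box 0.9 [328.7 298.2] [0.449  0.1728 0.    ]
side tinner_tin 0.85 [277.5 262. ] [0.3243 0.2233 0.    ]
side flux_syringe 0.9 [271.4 325.4] [0.3749 0.0822 0.    ]
side tape_electrical 0.82 [308.8 233.5] [0.3533 0.3196 0.    ]
```

View pics/top1.png

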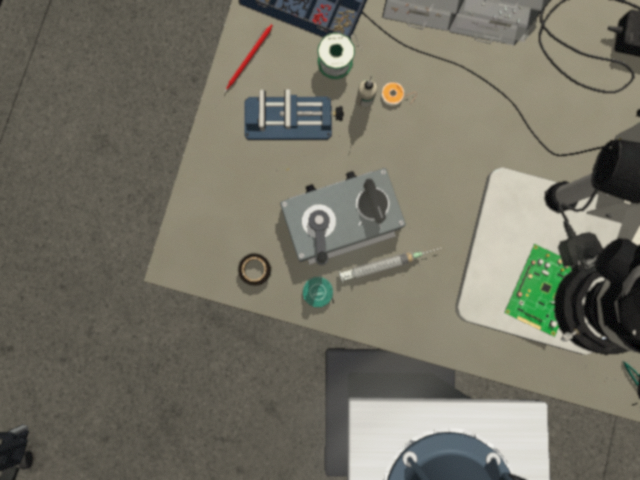

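View pics/side1.png

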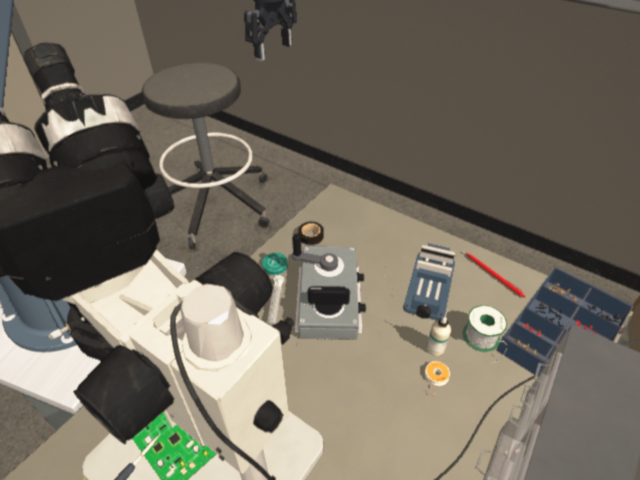

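The top view shows the box at about (341,215), with the isolator axis at (318,218), its post at (320,256) and the knob at (371,200). The tin is at (318,292), the syringe at (390,265) and the tape at (255,269). The side view agrees with this. I'll move above the post first.

Call:
drive_tool --linear '[[-19.3,-20.4,3.3],[-19.3,-20.4,3.3],[-19.3,-20.4,3.3],[-19.3,-20.4,3.3],[-19.3,-20.4,3.3],[-19.3,-20.4,3.3],[-19.3,-20.4,3.3],[-19.3,-20.4,3.3],[-19.3,-20.4,3.3],[-19.3,-20.4,3.3],[-19.3,-20.4,3.3],[-19.3,-20.4,3.3],[-19.3,-20.4,3.3],[-19.3,-20.4,3.3],[-19.3,-20.4,3.3],[-19.3,-20.4,3.3],[0,0,0],[0,0,0],[0,0,0],[0,0,0]]' --rot '[[0,0,0],[0,0,0],[0,0,0],[0,0,0],[0,0,0],[0,0,0],[0,0,0],[0,0,0],[0,0,0],[0,0,0],[0,0,0],[0,0,0],[0,0,0],[0,0,0],[0,0,0],[0,0,0],[0,0,-6.4],[0,0,-6.4],[0,0,-6.4],[0,0,0]]' --hand '[85,85,85,85,85,85,85,85,85,85,85,85,60,60,60,60,60,60,60,60]'

```text
t: 2.47
tcp_pos: [0.3913, 0.193, 0.2508]
tool_rot: [-0.043, 0.999, 0.006, 0.008]
force: [-0.5, 0.3, 0.9]
finger_gap: 0.705
```

Run:
```python
from h import *
np.set_printoptions(precision=4,suppress=True)
save('wrist','w1.png')
for n,z in dict(isolator_post=.09,isolator_axis=.09,selector_grip=.078,switch_box=0).items():
    for q in cams.spot_point(n,'wrist')[:2]: print(n,round(q['score'],2),np.round(q['at'],1),atz('wrist',q['at'],z))
s=manip.sense(); print(s['t'],s['tcp_pos'],s['force'],s['q'],np.degrees(R.from_quat(s['tool_rot']).as_matrix()))
```

```text
isolator_post 0.98 [331.8 220. ] [0.3733 0.2055 0.09  ]
isolator_axis 0.62 [332.2 311.6] [0.4322 0.2116 0.09  ]
selector_grip 0.67 [199.2 331.3] [0.4601 0.1265 0.078 ]
switch_box 0.6 [278.8 266.7] [0.4432 0.1731 0.    ]
2.7167 [0.3907 0.1936 0.2507] [-0.6887  1.1034 -0.0004] [ 0.1975  0.3598  1.9575  0.0135  0.8065 -1.4669] [[-57.0847  -4.8324   0.8905]
 [ -4.821   57.0877   0.7486]
 [ -0.9504   0.6709 -57.284 ]]
```

View pics/w1.png

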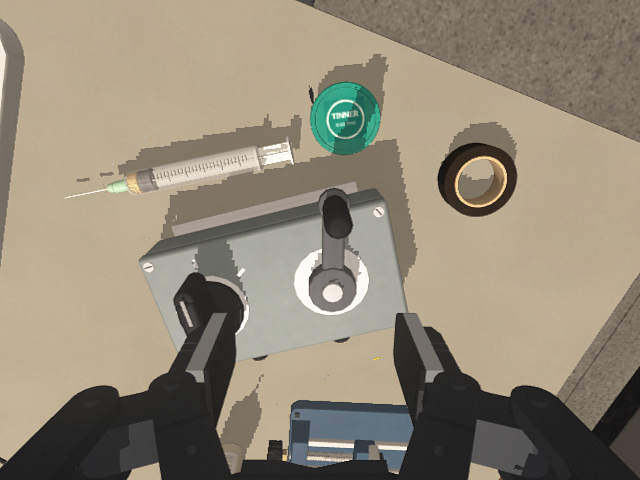

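The wrist view shows the post at about (335,215), the lever hub at (333,290), and the wing at (190,305) with its pointer towards the front. The tool's y axis is already tangential to the lever's arc. Next I'll centre over the post, descend and grip softly.

Call:
drive_tool --linear '[[8,6.6,0],[8,6.6,0],[0,0,0],[0,0,16],[0,0,18],[0,0,18],[0,0,18],[0,0,16],[0,0,12],[0,0,6],[0,0,0]]' --rot '[[0.3,0.5,0],[0.4,0.5,0],[0,0,0],[0,0,0],[0,0,0],[0,0,0],[0,0,0],[0,0,0],[0,0,0],[0,0,0],[0,0,0]]' --hand '[60,60,60,60,60,60,60,60,60,60,60]' --force 20

```text
t: 3.63
tcp_pos: [0.3781, 0.2083, 0.1445]
tool_rot: [-0.041, 0.999, 0.001, 0.006]
force: [-0.4, -0.5, -0.0]
finger_gap: 0.705
```

```bash
cat > st.py <<'E'
from h import *
import sys
np.set_printoptions(precision=4,suppress=True)
A=np.array([.4322,.2116])
s=manip.sense();M=R.from_quat(s['tool_rot']).as_matrix();g=s['tcp_pos']+.054*M[:,2]
v=g[:2]-A
print('t',s['t'],'tcp',s['tcp_pos'],'grasp',g,'r',np.hypot(*v),'lever deg',np.degrees(np.arctan2(v[1],v[0]))%360,'toolx deg',np.degrees(np.arctan2(M[1,0],M[0,0]))%360,'z',M[:,2],'F tool',M.T@s['force'],'T',M.T@s['ft_torque'],s['finger_gap'])
E
python3 st.py; python3 -c "
from h import *
save('wrist','w2.png')
for q in cams.spot_point('isolator_post','wrist')[:1]: print(atz('wrist',q['at'],.09),q)"
```

```text
t 3.6333 tcp [0.3781 0.2083 0.1445] grasp [0.3788 0.2085 0.0905] r 0.053483197862476614 lever deg 183.36229620511006 toolx deg 184.6689354654423 z [ 0.0127  0.0023 -0.9999] F tool [ 0.4792 -0.4282 -0.0043] T [-0.024   0.0381  0.0058] 0.7049553306761304
[0.37340628 0.20645679 0.09      ] {'at': [304.9, 340.6], 'score': 0.61}
```

View pics/w2.png

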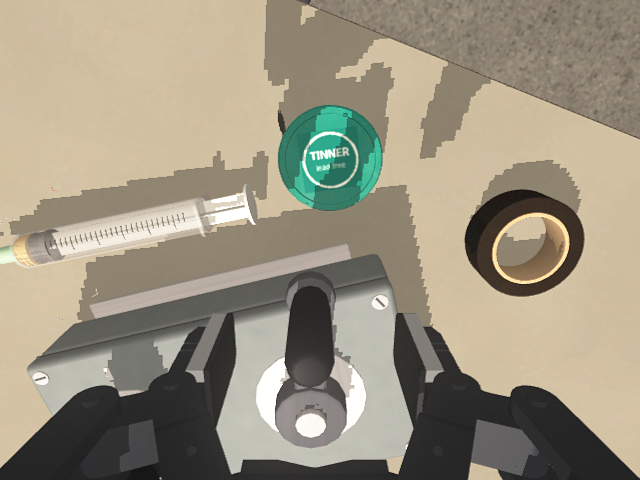

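The wrist view shows the post between the open pads, about 2 mm off centre. I'll correct that and close.

Call:
drive_tool --linear '[[3,-1,0],[2.5,-1,0],[0,0,0],[0,0,0],[0,0,0],[0,0,0],[0,0,0],[0,0,0],[0,0,0],[0,0,0]]' --rot '[[0,0.7,0],[0,0,0],[0,0,0],[0,0,0],[0,0,0],[0,0,0],[0,0,0],[0,0,0],[0,0,0],[0,0,0]]' --hand '[60,50,40,30,24,20,16,12,12,12]' --force 20

```text
t: 4.57
tcp_pos: [0.3743, 0.2062, 0.149]
tool_rot: [-0.041, 0.999, 0.002, 0.005]
force: [-0.3, 0.1, -0.9]
finger_gap: 0.182
```

```bash
python3 st.py
```

```text
t 4.5667 tcp [0.3743 0.2062 0.149 ] grasp [0.3748 0.2064 0.095 ] r 0.057669711920284195 lever deg 185.17828200435622 toolx deg 184.68805123552542 z [ 0.009   0.0035 -1.    ] F tool [0.2535 0.1268 0.906 ] T [ 0.0557  0.0607 -0.0572] 0.18198322012393087
```

Call:
drive_tool --linear '[[-0.1,2.6,0],[-0.1,2.6,0],[-0.1,2.6,0],[-0.1,2.6,0],[-0.1,2.6,0],[-0.1,2.6,0]]' --rot '[[0,0,2.5],[0,0,2.5],[0,0,2.5],[0,0,2.5],[0,0,2.5],[0,0,2.5]]' --hand '[12,12,12,12,12,12]'

```text
t: 5.07
tcp_pos: [0.375, 0.2213, 0.149]
tool_rot: [0.093, 0.996, 0.001, 0.004]
force: [0.2, -0.1, 0.5]
finger_gap: 0.179
```

```bash
python3 st.py
```

```text
t 5.0667 tcp [0.375  0.2213 0.149 ] grasp [0.3754 0.2214 0.095 ] r 0.05764897744420792 lever deg 170.21155097758268 toolx deg 169.3023322200498 z [ 0.0077  0.0011 -1.    ] F tool [-0.2587 -0.0622 -0.5087] T [ 0.0832  0.0116 -0.1497] 0.17866034074248413
```

Total moment about the lever's axis, Tz + 0.06·Fy, is about -0.15 N m, which is just its friction. That gives me a clean way to feel the stop. I'll continue within the free range, to about 33°.

Call:
drive_tool --linear '[[-0.1,2.6,0],[-0.1,2.6,0],[-0.1,2.6,0],[-0.1,2.6,0],[-0.1,2.6,0],[-0.1,2.6,0],[-0.1,2.6,0]]' --rot '[[0,0,2.5],[0,0,2.5],[0,0,2.5],[0,0,2.5],[0,0,2.5],[0,0,2.5],[0,0,2.5]]' --hand '[12,12,12,12,12,12,12]'

```text
t: 5.65
tcp_pos: [0.381, 0.239, 0.149]
tool_rot: [0.247, 0.969, 0.0, 0.003]
force: [1.2, -0.5, 0.7]
finger_gap: 0.18
```

```bash
echo "print('MOMENT',(M.T@s['ft_torque'])[2]+.06*(M.T@s['force'])[1])">>st.py; python3 st.py
```

```text
t 5.65 tcp [0.381 0.239 0.149] grasp [0.3814 0.2389 0.095 ] r 0.05769566317549488 lever deg 151.73619367751186 toolx deg 151.34938016846044 z [ 0.0069 -0.0011 -1.    ] F tool [-1.285   0.1029 -0.677 ] T [ 0.0865 -0.003  -0.1608] 0.17983488496659503
MOMENT -0.15463101598928206
```

Call:
drive_tool --linear '[[0,1.4,0],[0,1.4,0],[0,0,0]]' --rot '[[0,0,1.3],[0,0,1.3],[0,0,0]]' --hand '[12,12,12]'

```text
t: 5.9
tcp_pos: [0.3825, 0.2417, 0.1489]
tool_rot: [0.27, 0.963, -0.0, 0.004]
force: [-0.3, 0.0, 0.4]
finger_gap: 0.178
```

```bash
python3 st.py
```

```text
t 5.9 tcp [0.3825 0.2417 0.1489] grasp [0.3829 0.2416 0.0949] r 0.05776826476684838 lever deg 148.67038580830157 toolx deg 148.72074006503692 z [ 0.0069 -0.002  -1.    ] F tool [ 0.2381 -0.1408 -0.3957] T [-0.081  -0.0667 -0.0556] 0.178352102608035
MOMENT -0.06401444319327529
```

Call:
drive_tool --linear '[[0,1.4,0],[0,1.4,0]]' --rot '[[0,0,1.3],[0,0,1.3]]' --hand '[12,12]'

```text
t: 6.07
tcp_pos: [0.3838, 0.244, 0.1489]
tool_rot: [0.292, 0.956, -0.0, 0.004]
force: [-0.0, -0.4, 1.5]
finger_gap: 0.18
```

```bash
python3 st.py
```

```text
t 6.0667 tcp [0.3838 0.244  0.1489] grasp [0.3842 0.2438 0.0949] r 0.057828807574368125 lever deg 146.1053199557271 toolx deg 146.0583847485391 z [ 0.0066 -0.0026 -1.    ] F tool [-0.2185 -0.3461 -1.5279] T [ 0.0821 -0.0346 -0.1824] 0.18005505559526117
MOMENT -0.20312236575285395
```

Call:
drive_tool --linear '[[0,1.4,0],[0,1.4,0]]' --rot '[[0,0,1.3],[0,0,1.3]]' --hand '[12,12]'

```text
t: 6.23
tcp_pos: [0.3855, 0.2464, 0.1489]
tool_rot: [0.315, 0.949, -0.0, 0.004]
force: [0.2, 0.4, 0.9]
finger_gap: 0.177
```

```bash
python3 st.py
```

```text
t 6.2333 tcp [0.3855 0.2464 0.1489] grasp [0.3859 0.2462 0.0949] r 0.057837323822878275 lever deg 143.2325320699465 toolx deg 143.26554641008622 z [ 0.0066 -0.0028 -1.    ] F tool [ 0.0254  0.446  -0.8501] T [ 0.0795 -0.0704 -0.1569] 0.17662962116926445
MOMENT -0.13016084538116296
```

Call:
drive_tool --linear '[[0,1.4,0],[0,1.4,0]]' --rot '[[0,0,1.3],[0,0,1.3]]' --hand '[12,12]'

```text
t: 6.4
tcp_pos: [0.3873, 0.2487, 0.1489]
tool_rot: [0.338, 0.941, -0.0, 0.004]
force: [0.9, -0.1, 0.2]
finger_gap: 0.175
```

```bash
python3 st.py|tail -1
```

```text
MOMENT -0.13981014594509333
```

Call:
drive_tool --linear '[[0,1.4,0],[0,1.4,0]]' --rot '[[0,0,1.3],[0,0,1.3]]' --hand '[12,12]'

```text
t: 6.57
tcp_pos: [0.3891, 0.2509, 0.1489]
tool_rot: [0.361, 0.933, -0.0, 0.003]
force: [0.1, -0.5, 0.9]
finger_gap: 0.176
```

```bash
python3 st.py|tail -1
```

```text
MOMENT -0.12119493889749719
```

Call:
drive_tool --linear '[[0,1.4,0],[0,1.4,0]]' --rot '[[0,0,1.3],[0,0,1.3]]' --hand '[12,12]'

```text
t: 6.73
tcp_pos: [0.3911, 0.253, 0.1489]
tool_rot: [0.384, 0.923, -0.001, 0.003]
force: [-0.4, -0.0, 0.8]
finger_gap: 0.177
```

```bash
python3 st.py
```

```text
t 6.7333 tcp [0.3911 0.253  0.1489] grasp [0.3915 0.2528 0.0949] r 0.057974397478621834 lever deg 134.64793179665088 toolx deg 134.87152441334086 z [ 0.006  -0.0036 -1.    ] F tool [ 0.2856 -0.3296 -0.7635] T [ 0.132  -0.0852 -0.1866] 0.1772682924911297
MOMENT -0.20638545811189102
```

Call:
drive_tool --linear '[[0,1.4,0],[0,1.4,0]]' --rot '[[0,0,1.3],[0,0,1.3]]' --hand '[12,12]'

```text
t: 6.9
tcp_pos: [0.3932, 0.2551, 0.1489]
tool_rot: [0.406, 0.914, -0.001, 0.003]
force: [0.4, -0.9, 0.6]
finger_gap: 0.178
```

```bash
python3 st.py|tail -1
```

```text
MOMENT -0.14313353363744294
```

Call:
drive_tool --linear '[[0,1.4,0],[0,1.4,0]]' --rot '[[0,0,1.3],[0,0,1.3]]' --hand '[12,12]'

```text
t: 7.07
tcp_pos: [0.3954, 0.257, 0.1489]
tool_rot: [0.428, 0.904, -0.001, 0.003]
force: [-0.3, -0.3, 0.7]
finger_gap: 0.176
```

```bash
python3 st.py|tail -1
```

```text
MOMENT -0.19265622841836114
```

Call:
drive_tool --linear '[[0,1.4,0],[0,1.4,0]]' --rot '[[0,0,1.3],[0,0,1.3]]' --hand '[12,12]'

```text
t: 7.23
tcp_pos: [0.3977, 0.2588, 0.1489]
tool_rot: [0.45, 0.893, -0.001, 0.003]
force: [-0.1, -0.7, 0.3]
finger_gap: 0.178
```

```bash
python3 st.py|tail -1
```

```text
MOMENT -0.14625133025258422
```

Call:
drive_tool --linear '[[0,1.4,0],[0,1.4,0]]' --rot '[[0,0,1.3],[0,0,1.3]]' --hand '[12,12]'

```text
t: 7.4
tcp_pos: [0.3995, 0.2603, 0.1488]
tool_rot: [0.472, 0.882, -0.002, 0.003]
force: [-1.6, -2.0, -0.4]
finger_gap: 0.178
```

```bash
python3 st.py
```

```text
t 7.4 tcp [0.3995 0.2603 0.1488] grasp [0.3997 0.2599 0.0948] r 0.05823410504078415 lever deg 123.87496861870147 toolx deg 123.7262202571049 z [ 0.0039 -0.0056 -1.    ] F tool [-0.8047 -2.424   0.379 ] T [ 0.4749 -0.3271 -0.174 ] 0.17803273976876824
MOMENT -0.3194839562755627
```

A rise: the stop may be starting. From here I use small steps.

Call:
drive_tool --linear '[[0,0.5,0]]' --rot '[[0,0,0.5]]' --hand '[12]'

```text
t: 7.48
tcp_pos: [0.3994, 0.2603, 0.1487]
tool_rot: [0.476, 0.88, -0.002, 0.003]
force: [-1.3, 0.4, 3.1]
finger_gap: 0.177
```

```bash
python3 st.py
```

```text
t 7.4833 tcp [0.3994 0.2603 0.1487] grasp [0.3995 0.26   0.0947] r 0.05834994210619181 lever deg 124.03636256791754 toolx deg 123.18513581914732 z [ 0.0022 -0.0065 -1.    ] F tool [ 1.0269 -0.8765 -3.0872] T [ 0.3607  0.0362 -0.1747] 0.17698361224294681
MOMENT -0.22727356739121177
```

Call:
drive_tool --linear '[[0,2.0,0]]' --rot '[[0,0,0.5]]' --hand '[12]'

```text
t: 7.57
tcp_pos: [0.4, 0.261, 0.1486]
tool_rot: [0.48, 0.877, -0.004, 0.002]
force: [-3.3, -2.2, 2.7]
finger_gap: 0.18
```

```bash
python3 st.py
```

```text
t 7.5667 tcp [0.4    0.261  0.1486] grasp [0.4    0.2605 0.0946] r 0.05858716046154625 lever deg 123.35746541445296 toolx deg 122.66709825365305 z [-0.0005 -0.0078 -1.    ] F tool [-0.1014 -3.9471 -2.6611] T [ 0.6195 -0.1976 -0.1166] 0.17950186884936825
MOMENT -0.35346318782449937
```

Call:
drive_tool --linear '[[0,2.5,0]]' --rot '[[0,0,0.5]]' --hand '[12]'

```text
t: 7.65
tcp_pos: [0.4008, 0.2617, 0.1485]
tool_rot: [0.484, 0.875, -0.005, 0.001]
force: [-2.7, -2.7, 3.9]
finger_gap: 0.18
```

```bash
python3 st.py
```

```text
t 7.65 tcp [0.4008 0.2617 0.1485] grasp [0.4006 0.2612 0.0945] r 0.05880054570617722 lever deg 122.48164912094683 toolx deg 122.15994191014828 z [-0.004  -0.0096 -0.9999] F tool [-0.8549 -3.7245 -3.8531] T [ 0.7755 -0.3266 -0.2086] 0.17952671522251573
MOMENT -0.43209042792833197
```

The moment has grown to -0.43 N m, rising with travel at about the spring's rate (~14 N m/rad), where before it was flat at -0.15. The lever is home against its stop at about 124°, 1.08 rad from its start, with a spring twist of about 0.03. I'll open the gripper and lift.

Call:
drive_tool --linear '[[0,-0.8,0],[0,0,0],[0,0,0],[0,0,0],[0,0,0],[0,0,0],[0,0,-10],[0,0,-20],[0,0,-25],[0,0,-25],[0,0,-20],[0,0,0]]' --rot '[[0,0,-0.5],[0,0,0],[0,0,0],[0,0,0],[0,0,0],[0,0,0],[0,0,0],[0,0,0],[0,0,0],[0,0,0],[0,0,0],[0,0,0]]' --hand '[12,22,30,40,50,50,50,50,50,50,50,50]'

```text
t: 8.65
tcp_pos: [0.4031, 0.2637, 0.2542]
tool_rot: [0.482, 0.876, -0.002, 0.002]
force: [0.4, 0.1, 0.4]
finger_gap: 0.589
```

```bash
python3 - <<'E'
from h import *
np.set_printoptions(precision=4,suppress=True)
save('wrist','w3.png')
for n,z in dict(isolator_post=.09,isolator_axis=.09,selector_grip=.078,switch_box=0).items():
    for q in cams.spot_point(n,'wrist')[:2]: print(n,round(q['score'],2),np.round(q['at'],1),atz('wrist',q['at'],z))
E
python3 st.py
```

```text
isolator_post 0.84 [303.4 248.8] [0.3941 0.2604 0.09  ]
isolator_axis 0.8 [308.4 335.1] [0.4261 0.2128 0.09  ]
isolator_axis 0.67 [184.9 347.5] [0.3643 0.1623 0.09  ]
selector_grip 0.62 [284.7 427.2] [0.455  0.1326 0.078 ]
selector_grip 0.46 [302.2 247.4] [0.3929 0.2567 0.078 ]
switch_box 0.89 [301.3 318.9] [0.4386 0.1752 0.    ]
t 8.9 tcp [0.4005 0.2626 0.2492] grasp [0.4    0.2621 0.1952] r 0.059864096308714476 lever deg 122.49747278595876 toolx deg 122.39056193674786 z [-0.0091 -0.0086 -0.9999] F tool [ 0.1136 -0.6377 -0.3001] T [ 0.0367 -0.0147  0.0105] 0.5847529276553036
MOMENT -0.027775207837637733
```

View pics/w3.png

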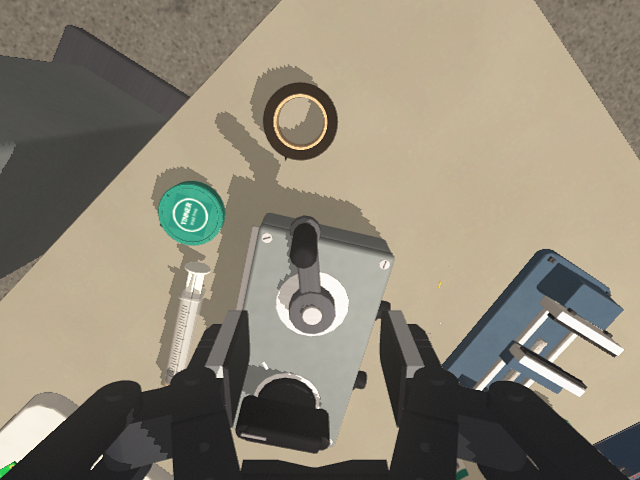

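The wrist view shows the post at (304,245), resting at its stop and released. The hub is at (312,310) and the wing at (284,425), and the bystanders are where they were. Next I'll turn the tool and move over the knob.

Call:
drive_tool --linear '[[0,0,0],[0,0,0],[0,0,0],[0,0,0],[0,0,0],[0,0,0],[0,0,0],[0,0,0],[0,0,0],[0,0,0],[0,0,0],[-1.9,-24.8,0],[-1.9,-24.8,0],[-1.9,-24.8,0],[-1.9,-24.8,0],[-1.9,-24.8,0],[-1.9,-24.8,0],[0,0,0],[0,0,0]]' --rot '[[0,0,-7.1],[0,0,-7.1],[0,0,-7.1],[0,0,-7.1],[0,0,-7.1],[0,0,-7.1],[0,0,-7.1],[0,0,-7.1],[0,0,-7.1],[0,0,-7.1],[0,0,-7.1],[0,0,0],[0,0,0],[0,0,0],[0,0,0],[0,0,0],[0,0,0],[0,0,0],[0,0,0]]' --hand '[60,60,60,60,60,60,60,60,60,60,60,60,60,60,60,60,60,60,60]'

```text
t: 10.48
tcp_pos: [0.4564, 0.1196, 0.2226]
tool_rot: [-0.19, 0.981, -0.005, -0.035]
force: [-0.8, 1.3, -1.4]
finger_gap: 0.702
```

```bash
cat > kn.py <<'E'
from h import *
import sys
np.set_printoptions(precision=4,suppress=True)
m=manip.sense(); save('wrist',sys.argv[1])
for n,z in dict(isolator_post=.09,isolator_axis=.09,selector_grip=.078).items():
    for q in cams.spot_point(n,'wrist')[:1]: print(n,round(q['score'],2),np.round(q['at'],1),atz('wrist',q['at'],z))
for q in cams.regions_of('selector_grip','wrist')[:1]:
    c=cv2.minAreaRect(np.argwhere(q['pixels'])[:,::-1].astype(np.float32)); print('rect',c,q['score'])
E
python3 kn.py w4.png; python3 st.py
```

```text
isolator_post 0.67 [595.1 280.9] [0.3974 0.2601 0.09  ]
isolator_axis 0.8 [485.6 305.8] [0.4316 0.2134 0.09  ]
selector_grip 0.97 [317.8 290.5] [0.4618 0.1282 0.078 ]
rect ((323.4310302734375, 285.32757568359375), (119.03073120117188, 75.94940185546875), 68.19859313964844) 0.69
t 10.7333 tcp [0.4561 0.1213 0.2236] grasp [0.4527 0.1201 0.1697] r 0.09378178767345532 lever deg 282.6068981911858 toolx deg 202.13424667213656 z [-0.0638 -0.0232 -0.9977] F tool [0.1518 0.3041 0.5663] T [ 0.0525 -0.0093  0.0285] 0.7005499089300892
MOMENT 0.04670106416493723
```

View pics/w4.png

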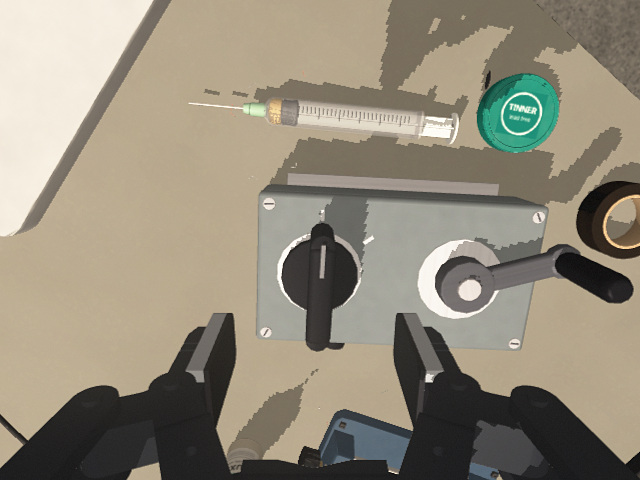

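The wrist view shows the wing at about (320,285), 14 mm thick and upright in the picture. The isolator lever points to the left rear, with its post at (590,275). The tool is tilted 3.9° and 2.6° off in yaw, so I'll correct that and descend partway.

Call:
drive_tool --linear '[[-4,2,0],[-4,2,0],[0,0,0],[0,0,15],[0,0,20],[0,0,10],[0,0,0]]' --rot '[[0.1,-2,1.3],[0.1,-1.9,1.3],[0,0,0],[0,0,0],[0,0,0],[0,0,0],[0,0,0]]' --hand '[60,60,60,60,60,60,60]'

```text
t: 11.32
tcp_pos: [0.4605, 0.1335, 0.1786]
tool_rot: [-0.175, 0.985, -0.001, 0.002]
force: [0.2, 0.5, -0.2]
finger_gap: 0.703
```

```bash
python3 kn.py w5.png; python3 st.py
```

```text
isolator_axis 0.57 [504.8 308.2] [0.4339 0.2116 0.09  ]
selector_grip 0.72 [297.6 293.7] [0.4644 0.1276 0.078 ]
rect ((305.4078063964844, 283.9825439453125), (148.95823669433594, 92.0647201538086), 69.11419677734375) 0.75
t 11.5667 tcp [0.4621 0.1332 0.1806] grasp [0.4626 0.1331 0.1266] r 0.08417670426630139 lever deg 291.19821452747453 toolx deg 200.08605921686788 z [ 0.0103 -0.0013 -0.9999] F tool [-0.5332  0.5825 -0.0264] T [-0.0197  0.0047  0.0085] 0.7010135542417109
MOMENT 0.043425680407258575
```

Call:
drive_tool --linear '[[1.4,-4.9,0],[0,0,15],[0,0,18],[0,0,10],[0,0,4],[0,0,0]]' --rot '[[0,0.5,0.5],[0,0,0],[0,0,0],[0,0,0],[0,0,0],[0,0,0]]' --hand '[60,60,60,60,60,60]'

```text
t: 12.07
tcp_pos: [0.4665, 0.1264, 0.1367]
tool_rot: [-0.169, 0.986, -0.003, 0.006]
force: [0.5, -0.2, -1.2]
finger_gap: 0.702
```

```bash
python3 kn.py w6.png; python3 st.py
```

```text
isolator_axis 0.74 [595.1 361. ] [0.4331 0.2136 0.09  ]
selector_grip 0.56 [316.2 337.2] [0.4628 0.1273 0.078 ]
rect ((309.7146911621094, 322.7731018066406), (113.7507553100586, 190.30715942382812), 21.279605865478516) 0.97
t 12.3167 tcp [0.4669 0.1267 0.1377] grasp [0.4676 0.1265 0.0837] r 0.09222538326962731 lever deg 292.6015040376564 toolx deg 199.51511077262776 z [ 0.0144 -0.0048 -0.9999] F tool [-0.0131  0.323  -0.6693] T [-0.0112  0.0908  0.023 ] 0.7050117925964627
MOMENT 0.042421704678615904
```

View pics/w6.png

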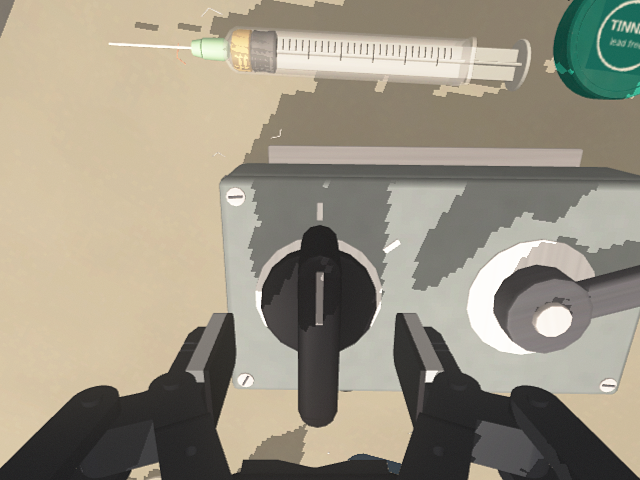

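The wrist view shows the wing centred between the pads, at column 318 against a pad midpoint of 316. I'll make small corrections and close gently.

Call:
drive_tool --linear '[[3.4,1,3],[0,0,2],[0,0,0],[0,0,0],[0,0,0],[0,0,0],[0,0,0],[0,0,0],[0,0,0],[0,0,0]]' --rot '[[0,0.7,0],[0,0,0],[0,0,0],[0,0,0],[0,0,0],[0,0,0],[0,0,0],[0,0,0],[0,0,0],[0,0,0]]' --hand '[60,50,40,30,24,20,16,10,10,10]' --force 20

```text
t: 13.15
tcp_pos: [0.4633, 0.127, 0.1337]
tool_rot: [-0.169, 0.986, -0.005, 0.001]
force: [0.4, -0.9, 0.5]
finger_gap: 0.16
```

```bash
python3 st.py
```

```text
t 13.15 tcp [0.4633 0.127  0.1337] grasp [0.4635 0.1266 0.0797] r 0.09063149165732087 lever deg 290.22799532011504 toolx deg 199.47879849750785 z [ 0.004  -0.0086 -1.    ] F tool [-0.0339 -1.0182 -0.4466] T [-0.1115 -0.0212 -0.0135] 0.15989664209307325
MOMENT -0.0745698297503935
```

Call:
drive_tool --linear '[[0,0,0],[0,0,0],[0,0,0],[0,0,0]]' --rot '[[0,0,1.5],[0,0,1.5],[0,0,1.5],[0,0,1.5]]' --hand '[10,10,10,10]'

```text
t: 13.48
tcp_pos: [0.4634, 0.127, 0.1337]
tool_rot: [-0.116, 0.993, -0.005, 0.001]
force: [-0.5, 1.2, 0.5]
finger_gap: 0.161
```

```bash
python3 st.py
```

```text
t 13.4833 tcp [0.4634 0.127  0.1337] grasp [0.4636 0.1265 0.0797] r 0.09070615942067632 lever deg 290.23114585551684 toolx deg 193.31963524769742 z [ 0.0039 -0.0089 -1.    ] F tool [ 0.195   1.2393 -0.5302] T [-0.2197  0.0237 -0.0339] 0.16135798138869722
MOMENT 0.04047082515798966
```

The torque is only -0.03 N m at 0.107 rad, so the interlock has let the knob go. I'll turn on, staying short of the far stop.

Call:
drive_tool --linear '[[0,0,0],[0,0,0],[0,0,0],[0,0,0],[0,0,0],[0,0,0],[0,0,0],[0,0,0]]' --rot '[[0,0,2.5],[0,0,2.5],[0,0,2.5],[0,0,2.5],[0,0,2.5],[0,0,2.5],[0,0,2.5],[0,0,2.5]]' --hand '[10,10,10,10,10,10,10,10]'

```text
t: 14.15
tcp_pos: [0.4633, 0.1267, 0.1337]
tool_rot: [0.065, 0.998, -0.005, 0.002]
force: [0.4, 0.2, 0.3]
finger_gap: 0.159
```

```bash
python3 st.py
```

```text
t 14.15 tcp [0.4633 0.1267 0.1337] grasp [0.4635 0.1262 0.0797] r 0.09094374725185826 lever deg 290.1444025750393 toolx deg 172.5269401254281 z [ 0.0033 -0.0097 -0.9999] F tool [-0.3791  0.2571 -0.2833] T [-0.184   0.1239 -0.1274] 0.1587705937380289
MOMENT -0.11192499460644702
```

Call:
drive_tool --linear '[[0,0,0],[0,0,0],[0,0,0],[0,0,0],[0,0,0],[0,0,0],[0,0,0],[0,0,0]]' --rot '[[0,0,2],[0,0,2],[0,0,2],[0,0,2],[0,0,2],[0,0,2],[0,0,2],[0,0,2]]' --hand '[10,10,10,10,10,10,10,10]'

```text
t: 14.82
tcp_pos: [0.4633, 0.1266, 0.1337]
tool_rot: [0.209, 0.978, -0.005, 0.002]
force: [-0.0, 0.8, 0.6]
finger_gap: 0.162
```

```bash
python3 st.py
```

```text
t 14.8167 tcp [0.4633 0.1266 0.1337] grasp [0.4635 0.1261 0.0797] r 0.0910600471583996 lever deg 290.0780644260384 toolx deg 155.8572135609078 z [ 0.0027 -0.0102 -0.9999] F tool [ 0.3317  0.7401 -0.5784] T [-0.1708  0.1562 -0.0972] 0.16162407885207403
MOMENT -0.052834530211824556
```

Call:
drive_tool --linear '[[0,0,0],[0,0,0],[0,0,0]]' --rot '[[0,0,1.8],[0,0,1.8],[0,0,1.8]]' --hand '[10,10,10]'

```text
t: 15.07
tcp_pos: [0.4633, 0.1266, 0.1337]
tool_rot: [0.257, 0.966, -0.005, 0.003]
force: [1.0, -0.3, -0.7]
finger_gap: 0.162
```

```bash
python3 st.py
```

```text
t 15.0667 tcp [0.4633 0.1266 0.1337] grasp [0.4635 0.126  0.0797] r 0.09113486562621129 lever deg 290.0629464813187 toolx deg 150.2318736512375 z [ 0.0025 -0.0104 -0.9999] F tool [-0.9611  0.2423  0.6941] T [-0.1722  0.1938 -0.0639] 0.1616018204269586
MOMENT -0.04938511872556244
```

Call:
drive_tool --linear '[[0,0,0],[0,0,0]]' --rot '[[0,0,1.2],[0,0,1.2]]' --hand '[10,10]'

```text
t: 15.23
tcp_pos: [0.4633, 0.1266, 0.1337]
tool_rot: [0.278, 0.961, -0.005, 0.003]
force: [-0.5, 0.8, 0.2]
finger_gap: 0.158
```

```bash
python3 st.py
```

```text
t 15.2333 tcp [0.4633 0.1266 0.1337] grasp [0.4634 0.126  0.0797] r 0.09112884758916448 lever deg 290.0431128469743 toolx deg 147.70624073228782 z [ 0.0024 -0.0105 -0.9999] F tool [ 0.8921  0.3979 -0.1873] T [-0.1478  0.2284 -0.0401] 0.15761866781838424
MOMENT -0.016212145731647715
```

Call:
drive_tool --linear '[[0,0,0],[0,0,0]]' --rot '[[0,0,1.2],[0,0,1.2]]' --hand '[10,10]'

```text
t: 15.4
tcp_pos: [0.4633, 0.1265, 0.1337]
tool_rot: [0.3, 0.954, -0.005, 0.003]
force: [0.3, 1.0, 0.6]
finger_gap: 0.158
```

```bash
python3 st.py
```

```text
t 15.4 tcp [0.4633 0.1265 0.1337] grasp [0.4634 0.126  0.0797] r 0.09113696608832085 lever deg 290.0318970912725 toolx deg 145.13882384487567 z [ 0.0023 -0.0106 -0.9999] F tool [ 0.3207  0.9974 -0.6533] T [-0.1658  0.2332 -0.1913] 0.15765229525977706
MOMENT -0.1314532494346464
```

Call:
drive_tool --linear '[[0,0,0]]' --rot '[[0,0,1.5]]' --hand '[10]'

```text
t: 15.48
tcp_pos: [0.4633, 0.1265, 0.1337]
tool_rot: [0.313, 0.95, -0.005, 0.003]
force: [-0.4, 0.2, 0.2]
finger_gap: 0.159
```

```bash
python3 st.py
```

```text
t 15.4833 tcp [0.4633 0.1265 0.1337] grasp [0.4634 0.1259 0.0797] r 0.09117471569171746 lever deg 290.0399906071508 toolx deg 143.5718644885093 z [ 0.0024 -0.0108 -0.9999] F tool [ 0.4369 -0.1299 -0.2391] T [-0.1754  0.2631 -0.2877] 0.1588243028460098
MOMENT -0.2955319950878013
```

The torque rose by 0.1 N m over 1.5°, the spring's rate, and 0.976 rad of tool turn less 0.072 of twist gives 0.90. The knob is at its far stop. I'll ease the load, release and lift.

Call:
drive_tool --linear '[[0,0,0],[0,0,0],[0,0,0],[0,0,0],[0,0,0],[0,0,0],[0,0,-10],[0,0,-20],[0,0,-25],[0,0,-25],[0,0,-25],[0,0,-15],[0,0,0],[0,0,0]]' --rot '[[0,0,-2.5],[0,0,0],[0,0,0],[0,0,0],[0,0,0],[0,0,0],[0,0,0],[0,0,0],[0,0,0],[0,0,0],[0,0,0],[0,0,0],[0,0,0],[0,0,0]]' --hand '[10,20,30,40,50,60,60,60,60,60,60,60,60,60]'

```text
t: 16.65
tcp_pos: [0.4622, 0.1276, 0.2621]
tool_rot: [0.295, 0.955, -0.005, 0.003]
force: [-0.4, -0.1, -0.6]
finger_gap: 0.706
```

```bash
python3 kn.py w7.png; python3 st.py
python3 - <<'E'
from h import *
np.set_printoptions(precision=4,suppress=True)
cams.snapshot('top')
for n in ('tinner_tin','flux_syringe','tape_electrical'):
    for q in cams.spot_point(n,'top')[:1]: print(n,q,atz('top',q['at'],0))
E
```

```text
isolator_post 0.89 [456.5   7.3] [0.3956 0.259  0.09  ]
selector_grip 0.79 [317.  233.4] [0.4578 0.1302 0.078 ]
rect ((312.6228942871094, 231.9192352294922), (67.54136657714844, 103.07524108886719), 25.08359146118164) 0.66
t 16.9 tcp [0.4615 0.1274 0.2599] grasp [0.4613 0.1268 0.2059] r 0.08964403423858917 lever deg 288.959326145842 toolx deg 145.67848231059835 z [-0.0034 -0.0116 -0.9999] F tool [-0.3224  0.2486  0.3319] T [-0.0312  0.0069  0.0267] 0.7043566564936593
MOMENT 0.041635256676890955
tinner_tin {'at': [316.4, 294.0], 'score': 0.72} [0.3193 0.2121 0.    ]
tape_electrical {'at': [255.8, 270.7], 'score': 0.95} [0.3563 0.3125 0.    ]
```

View pics/w7.png

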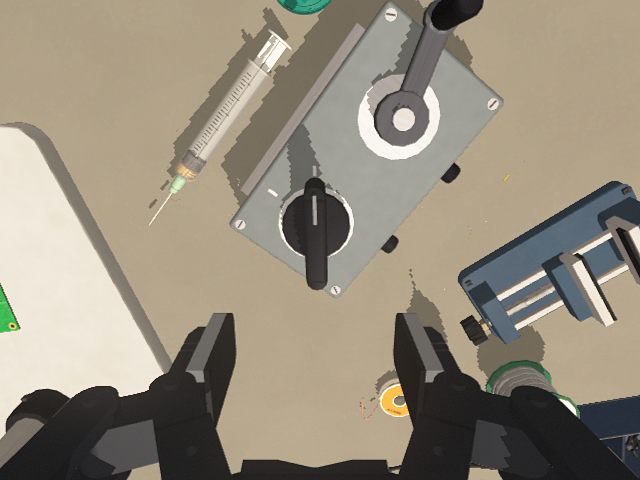

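The wing's pointer at (316,175) lines up with the second rib. The post is at (456,7), where it came home. The gripper is clear and the bystanders haven't moved. I'll hand in.

```bash
python3 -c "
from station import order
print(order.sign_off())"
```

```text
the job is handed in; nothing more can be done
None
```

I swung the lever home, turned the knob to its far stop and handed the job in at about 17 s of the 72 s allowed. No verdict was reported.

- **Lever:** I swung it clockwise about 1.08 rad by its post. The moment about its axis stayed near 0.15 N m (friction), then rose at about the overload spring's rate to 0.43 N m. That is a twist of about 0.03 rad, against the 0.08 limit. I eased off and released it.
- **Knob:** It turned freely past the 0.04 rad interlock point, which showed the lever was home. It came up against its far stop at about 0.90 rad with 0.29 N m, a twist of about 0.07 rad against the 0.15 limit. I eased off, let go and lifted clear.
- **Last checks:** In the wrist picture the pointer is at the second rib and the lever is still where it came home. The force on the tool is near zero. The detector puts the tin and the tape within 3 mm of where they started.
- **Detector miss:** It did not report the syringe in the last top picture, but the wrist picture shows it lying undisturbed in front of the box.

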